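# Pop the battery hatch of the gauge readout and lay it back

## Task

The grey gauge readout on the bench needs fresh cells: get its battery hatch open. Press the ribbed pad on the hatch once, lightly, so that the push-push latch lets go; take the fingers off and see that the hatch pops up by itself, then push its front edge back with a fingertip until it rests at its stop and stays there. Do not press the hatch shut again, do not lift or shift the cells in the tray, and leave the fresh cells, caliper, ring gauge, gauge block and gear where they are.

Things in the scene. Friction and masses are not known exactly. Their poses are not given: they have to be found in the camera images.
- readout: light grey bench instrument, 150 mm deep (x), 180 wide (y), 58 high, screwed to the bench. Origin: centre of its underside; x points to its back, y to its left, z up. Front third (x -75 to -24): panel with dark display and keys, sloping down to the front; behind it a flat deck 58 mm above the bench with a dark grey hatch, 65 x 88 mm, flush in it (x -16 to 49, y -44 to 44)
- hatch_pad (a point): centre of the light ribbed thumb pad (16 x 34 mm) on top of the hatch near its front edge, over the latch; moves with the hatch. Hatch shut: at x = -5 mm, y = 0 in the readout's frame, 58 mm above the bench
- hatch_hinge (a point): middle of the hatch's hinge line, fixed in the readout at x = 52 mm, y = 0, 57 mm above the bench. The line runs along the readout's y axis; the hatch, 4 mm thick, reaches 68 mm forward of it. An ivory latch tongue, 14 mm wide and 22 mm long, stands out of the underside behind the middle of the front edge; beside it the underside is smooth
- hatch (a joint): angle of the hatch, rad: 0 shut and flush, 1.85 its stop, past upright; negative pressed in. Pressed at the pad by 3 mm (-0.05, under 4 N; it bottoms at -0.085, 5 mm) and let go, its spring lifts it to about 1.1 (63 degrees, front edge 60 mm over the deck) within 1 s. Pressed down again it latches shut. Stiff hinge: from there on it stays where left; 1 to 3 N at the edge swing it
- latch_pin (a joint): sideways place of the latch's sprung pin in m: 0 caught in the notch of the latch track (hatch shut), about +0.003 free (hatch open), between those and +0.007 while the latch lets go; it goes below -0.0035 only when an open hatch is pressed down to the latch again
- antenna_tip (a point): top of the black stub antenna, 9 mm thick, at the readout's right rear corner (x = 64 mm, y = -76 mm), 99 mm above the bench
- old_cell_1: used cell (red and white, 15 mm thick, 50 mm long) lying in the tray under the hatch, nearer the front; its top lies 10 mm below the deck; origin at the centre of one end
- old_cell_2: used cell like the other, in the rear half of the tray; origin at the centre of one end
- fresh_cell_1: fresh cell (red and white, 15 mm thick, 50 mm high) standing left of the readout; origin at the centre of its foot
- fresh_cell_2: second fresh cell standing beside the first; origin at the centre of its foot
- digital_caliper: digital caliper, 78 x 228 x 19 mm, lying behind the readout; origin: centre of its underside
- thread_ring: knurled steel ring gauge, 45 mm across, 14 mm high, lying right of the readout; origin: centre of its underside
- gauge_block: steel gauge block, 20 x 30 x 9 mm, lying right of the readout; origin: centre of its underside
- spur_gear: dark spur gear, 56 mm across, 24 mm high, lying left of the readout near its back; origin: centre of its underside
Not all that is in view belongs to the job. Of the things that look like the readout, take the one that is nearest to the robot's base at the start.

How it is judged (in metres and radians):
On the way, in this order (a step that is already met when the one before it is completed fails the run):
1. the hatch is pressed in below flush (value of joint hatch below -0.03 rad), for 0.02 s.
2. the latch has let go and the hatch stands popped up by itself, the robot off the readout (value of joint hatch between 0.8 and 1.35 rad and contact force between the arm and readout below 0.1 N), for 0.3 s.
At the end, for the whole second after the job is handed in: The hatch rests laid back at its stop, opened beyond 1.65 rad and at rest, with nothing holding it (value of joint hatch above 1.65 rad and velocity of joint hatch between -0.05 and 0.05 rad/s); the robot touches nothing.
It fails at once if the hatch is pressed down to the latch a second time (value of joint latch_pin below -0.0035 m).
It fails at once if the readout is pressed with more than 40 N (contact force between the arm and readout above 40 N).
It fails at once if a cell in the tray is lifted or shifted (distance of any of old_cell_1, old_cell_2 from where it was at the start of the episode above 0.008 m).
It fails at once if a thing round the readout is moved or lifted (distance of any of fresh_cell_1, fresh_cell_2, digital_caliper, thread_ring, gauge_block, spur_gear from where it was at the start of the episode above 0.02 m).
It also fails if it takes over 38 s, if anything falls off the work surface, if the arm or the gripper's body presses on something with over 40 N, if the wrist force passes 120 N, or if a joint passes its speed limit or range.

## Robot

A 6-joint arm with a two-finger parallel gripper is mounted at the origin on a cart in front of the work surface, level with it; the furniture and walls round the work are solid. World frame = base frame: x ahead of the robot, y to its left, z up, the work surface at z = 0. Lengths are in mm, angles in degrees, forces in N, time in s.
With the tool pointing down it reaches from about 250 to 725 mm from the base axis. Payload 4 kg.
Tool frame: the origin (TCP) lies at the very end of the fingers, on their centre line; the grasp point (between the pads) lies grip_depth behind it (grip_depth is the distance from the TCP to the grasp point, in mm); z points along the fingers, y is the direction in which the jaws open and shut (so a half turn about z gives the same grasp; the last joint's range is limited). The gripper opens to 85 mm and grips with 20 to 120 N. Pads are 22 mm wide; open, the fingers measure 114 mm over their backs; the gripper's body (76 mm by 85 mm) begins 54 mm behind the grasp point. The pads swing forward as they close: fully open they stand 13 mm farther back than shut.
Start: joints at [69.5, 13.785, 0.286, 76.501, 0, 90], TCP at [175.105, 468.335, 231.306] pointing down, gripper open.
Joint ranges: [-155.79, 155.79], [-60.16, 107.12], [-62.33, 73.08], [-114, 123.19], [-81.49, 82.49], [-180, 180]. Speed limits (degrees/s): [159.86, 159.86, 180, 180, 180, 180].

## Interface

Orientations are given as [roll, pitch, yaw] about the fixed x, y, z axes, in that order (R = Rz(yaw) Ry(pitch) Rx(roll)).
In Python, from cell import state, snapshot, get_calibration, finish_job, spot_in, grip_depth gives the robot as it stands. The module is installed in compiled form; this text tells all that it offers.
- The arm moves only by the shell command python3 -m inch 'ROWS' [FORCE]. ROWS is JSON, a list of rows, each a list of 3 entries, a list of its own where there are three numbers: the shift along the tool's x, y, z in cm, then the turn about the tool's z in rad, then the gripper command: -1 is shut, 1 is fully open, values between are in proportion. A call has exactly 8 rows; each row is the pose to reach, as a shift and turn from the pose commanded when the call began, along the tool's axes at that moment; what a row does not reach only later rows make up. A row lasts 1/8 s, in which the tool goes at most 62.5 mm and 10.7 degrees, less where a joint would pass 70% of its speed; a pose out of reach is approached as far as the arm can. A call with a gripper value outside its range is refused whole. The fingers move at their own pace and stop on an object; FORCE is the grip in N (left out, the last holds). Time passes only in rows, so rows that repeat a pose let the fingers close, or fill a call up. It gives the time, the measured TCP pose, the force and the opening at its end, in the units of the state.
- state(): the state, without advancing time (a new reading comes with each control period).
- snapshot(name): name is "scene" or "top" or "wrist"; returns the picture (384x512x3 uint8, red, green, blue); there is no depth.
- get_calibration(name): a dict with "fx", "fy", "cx", "cy" (pixels), "origin" and "rotation" of the camera in the world. Camera axes: x right, y down, z forward; pixel columns grow to the right and rows downward; lengths in mm; the calibration is good to about 2 mm. A picture is of the moment at which its call begins: read the wrist's pose just before it. get_calibration takes no time and is no camera call; for the wrist camera it gives the pose at the moment of the call.
- finish_job(): hands the job in, once; it reports no verdict.
Trained networks look in the newest picture that a camera, given by its name, has taken for a name from the list of things; names that differ only in an ending like _2 or _b are one class to them, and where a whole thing is asked for, a point or a joint stands for the part that bears it (a point fixed in the world has none). Each returns a list of dicts, best first, with "confidence" (0 to 1); they miss things now and then, are a little off and sometimes report something else, mostly with a low value. They report only what shows in the picture. A call takes as long as a camera call. They do not tell look-alikes from the thing itself.
- spot_in(camera, thing): "rect" ([left, top, right, bottom] in pixels, round what is visible of it).
The state is a dict: "time_s": time; "joint_positions": joint angles; "dq": joint speeds; "tau": joint torques, N m; "ee_pos": TCP position; "orientation": TCP orientation; "wrist_force": force on the tool from outside, world axes, zero at the start; "moment": the same for the moment, N m; "opening": opening from 0.0 (shut) to 1.0 (fully open).
Only numpy, scipy, OpenCV 4.12 (cv2) and the standard library are available. Lean on these libraries where they do the work, as an engineer would, in place of code of your own. Each camera call takes 0.05 s, during which the arm holds its last target. There are 200 camera calls.

## Working session

There is one attempt and no reset: what is moved stays moved. The work goes in short steps, Python scripts to look and compute and a shell command to move; the robot and the scene stay as the last step left them, time stands still between calls to the robot, and variables do not carry over. Pictures are saved under pics/ and viewed, about 8 in all and at most 12, crops included, and the job is handed in when it is done.

```bash
mkdir -p pics; cat > h.py <<'E'
import numpy as np,cv2
from cell import *
def save(n,f,crop=None,s=1):
    im=snapshot(n)
    if crop: l,t,r,b=crop; im=im[t:b,l:r]
    im=cv2.resize(im,None,fx=s,fy=s,interpolation=cv2.INTER_CUBIC)
    cv2.imwrite('pics/'+f,im[:,:,::-1])
def ray(n,uv,z):
    c=get_calibration(n);R=np.array(c['rotation']);o=np.array(c['origin'])
    d=R@np.array([(uv[0]-c['cx'])/c['fx'],(uv[1]-c['cy'])/c['fy'],1]);return o+d*(z-o[2])/d[2]
def proj(n,P):
    c=get_calibration(n);p=np.array(c['rotation']).T@(np.array(P)-c['origin'])
    return np.array([c['fx']*p[0]/p[2]+c['cx'],c['fy']*p[1]/p[2]+c['cy']])
E
python3 - <<'E'
from h import *
a=snapshot('top');b=snapshot('scene')
cv2.imwrite('pics/top.png',a[:,:,::-1]);cv2.imwrite('pics/scene.png',b[:,:,::-1])
for n in('top','scene'):
    for t in('readout','hatch_pad','antenna_tip'): print(n,t,spot_in(n,t))
print(get_calibration('top'));print(get_calibration('scene'));print(state(),grip_depth)
E
```

```text
top readout [{'rect': [248.0, 185.2, 326.6, 255.9], 'confidence': 0.81}, {'rect': [270.7, 201.1, 306.8, 231.4], 'confidence': 0.71}, {'rect': [131.4, 229.5, 209.5, 294.5], 'confidence': 0.67}]
top hatch_pad [{'rect': [152.0, 242.5, 183.7, 268.9], 'confidence': 0.7}, {'rect': [273.6, 197.6, 308.1, 228.7], 'confidence': 0.65}]
top antenna_tip [{'rect': [130.6, 229.9, 207.4, 295.4], 'confidence': 0.85}]
scene readout [{'rect': [229.0, 203.4, 332.0, 285.8], 'confidence': 0.97}, {'rect': [70.1, 188.8, 180.9, 274.9], 'confidence': 0.65}, {'rect': [241.7, 192.8, 341.2, 204.6], 'confidence': 0.35}]
scene hatch_pad [{'rect': [258.3, 216.9, 307.5, 243.9], 'confidence': 0.85}, {'rect': [105.2, 201.5, 153.8, 228.9], 'confidence': 0.8}]
scene antenna_tip [{'rect': [72.9, 192.0, 182.2, 273.9], 'confidence': 0.77}, {'rect': [228.8, 207.1, 333.9, 287.2], 'confidence': 0.66}]
{'fx': 438.8574899260877, 'fy': 438.8574899260877, 'cx': 255.72481150459453, 'cy': 193.42775023167695, 'origin': array([ 495.12653849,  294.41134808, 1199.42027037]), 'rotation': array([-173.95238471,   -1.19934859,  -90.3158247
[... 222 characters left out ...]
-62.08791715])}
{'time_s': 0.4, 'joint_positions': array([ 6.94995112e+01,  1.37935085e+01,  2.76052199e-01,  7.65014695e+01,
       -2.99387484e-04,  8.99983629e+01]), 'dq': array([-0.04988374, -0.06357697,  0.02301666,  0.04883998,  0.00237675,
       -0.0596234 ]), 'tau': array([-2.77256167e-04, -3.71781671e+01,  2.52330190e+01,  5.32444290e-03,
        1.72830079e-05,  7.46902145e-06]), 'ee_pos': array([175.07700914, 468.24802443, 231.16581692]), 'orientation': array([-1.79981074e+02,  2.98846709e-04,  1.59501148e+02]), 'wrist_force': array([ 0.0630874 ,  0.21135231, -0.60687691]), 'moment': array([-0.01147583,  0.02514354, -0.05346387]), 'opening': 1.0017220083199438} 18.700000000000003
```

View pics/top.png

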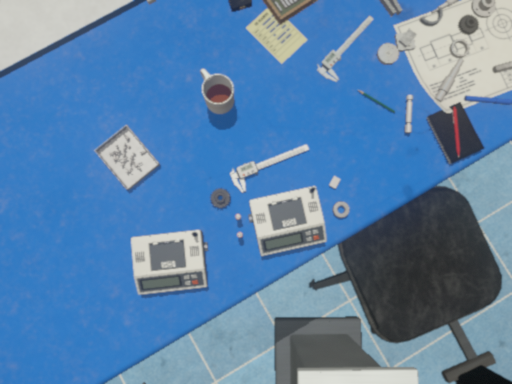

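View pics/scene.png

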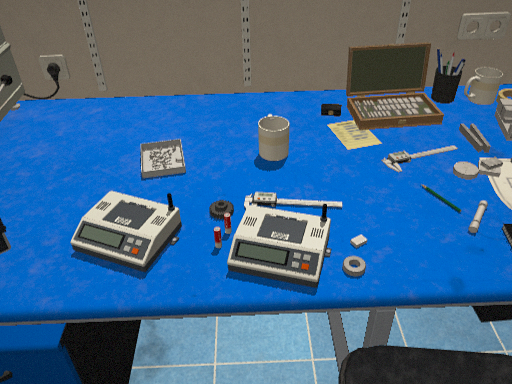

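The two candidates are the readouts at top px (287,220) and (170,262). Next I compute their distance to the base and check a crop.

```bash
sed -i "s/^def ray/from scipy.spatial.transform import Rotation as Ro\n_g=get_calibration\ndef get_calibration(n):\n    c=dict(_g(n));c['rotation']=Ro.from_euler('xyz',c['rotation'],degrees=True).as_matrix();return c\ndef ray/" h.py
python3 - <<'E'
from h import *
for uv in((287,220),(170,262)):
    p=ray('top',uv,58);print(uv,p,np.hypot(*p[:2]))
for uv in((282,228),(130,215)):
    p=ray('scene',uv,58);print('sc',uv,p,np.hypot(*p[:2]))
a=cv2.imread('pics/top.png')[170:270,220:345];b=cv2.imread('pics/scene.png')[190:290,215:345]
a=cv2.resize(a,(750,600),interpolation=cv2.INTER_CUBIC);cv2.imwrite('pics/tc.png',a)
cv2.imwrite('pics/sc.png',cv2.resize(b,(780,600),interpolation=cv2.INTER_CUBIC))
E
```

```text
(287, 220) [546.11877929 188.798082    58.        ] 577.8325335738818
(170, 262) [439.9357206  490.58734087  58.        ] 658.9532436187158
sc (282, 228) [560.46261755 188.93649016  58.        ] 591.4518940555497
sc (130, 215) [453.00127903 493.20126957  58.        ] 669.6698075220804
```

View pics/tc.png

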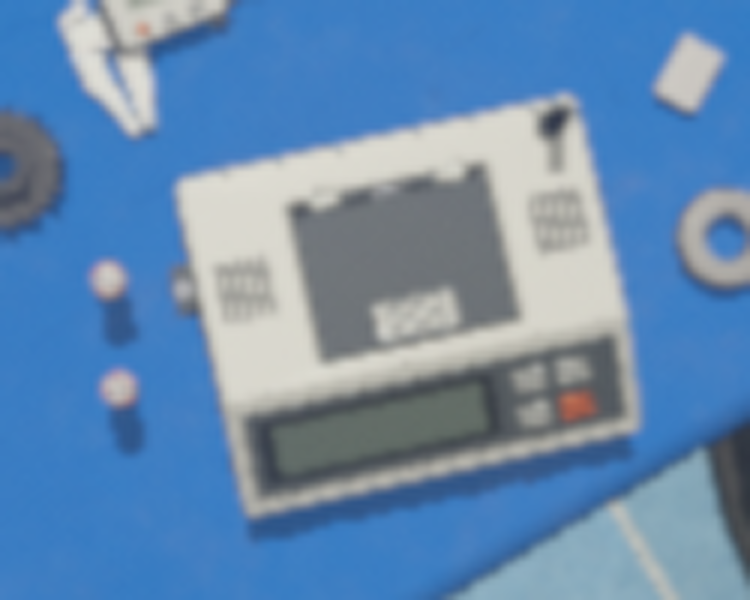

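View pics/sc.png

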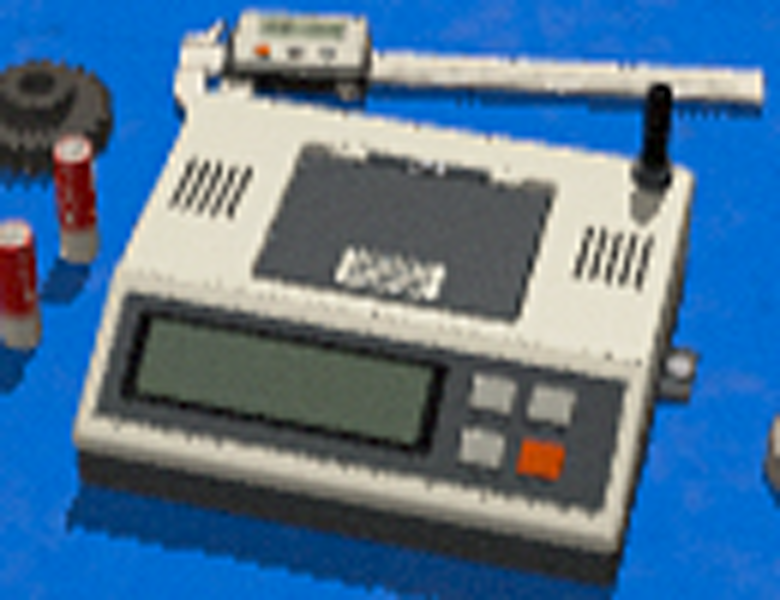

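The right readout is the one meant. It lies 578 mm from the base against 659 mm for the other, and it has the fresh cells, caliper, ring and block around it. I fit its pose from the hatch corners in both crops.

```bash
python3 - <<'E'
from h import *
from scipy.optimize import least_squares
H=[(49,44),(49,-44),(-16,-44),(-16,44),(-5,0)]
T=np.array([(292,208),(487,168),(518,320),(322,360),(416,315)])/6+[220,170]
S=np.array([(305,147),(555,182),(520,322),(255,275),(390,274)])/6+[215,190]
def w(p,h,z=58): c,s=np.cos(p[2]),np.sin(p[2]);return [p[0]+c*h[0]-s*h[1],p[1]+s*h[0]+c*h[1],z]
def f(p,ns=('top','scene')): return np.concatenate([proj(n,w(p,h))-q for n in ns for h,q in zip(H,dict(top=T,scene=S)[n])])
for ns in(('top',),('scene',),('top','scene')):
    r=least_squares(f,[540,190,0.2],args=(ns,));print(ns,r.x[:2],np.degrees(r.x[2]),abs(r.fun).max())
p=r.x
for n,h,z in(('pad',(-5,0),58),('hinge',(52,0),57),('ant',(64,-76),99)): print(n,w(p,h,z))
print(get_calibration('wrist'))
E
```

```text
('top',) [545.41632829 184.09440422] 11.070254694578386 0.5925870904157193
('scene',) [544.15627806 183.15947885] 13.06847269596796 1.1156107862446447
('top', 'scene') [544.87590871 183.66467581] 12.124026648342605 1.1253630541043265
pad [np.float64(539.9874324649526), np.float64(182.61453295147385), 58]
hinge [np.float64(595.7160616281797), np.float64(194.5861615619646), 57]
ant [np.float64(623.410576090566), np.float64(122.80166554302834), 99]
{'fx': 279.664786131266, 'fy': 279.664786131266, 'cx': 253.52278734189397, 'cy': 189.1925032629172, 'origin': array([101.79616702, 496.40475777, 373.4227119 ]), 'rotation': array([[ 3.49430174e-01,  8.92487316e-01,  2.85245413e-01],
       [ 9.36961971e-01, -3.32549416e-01, -1.07299353e-01],
       [-9.05116511e-04,  3.04757736e-01, -9.52429474e-01]])}
```

```bash
python3 -m inch '[[[-4.5,-1.4,0.5],-0.05,-1],[[-9.8,-3,1.5],-0.11,-1],[[-15.6,-4.8,2.8],-0.17,-1],[[-21.5,-6.5,4],-0.24,-1],[[-27.3,-8.3,5.2],-0.3,-1],[[-33.1,-10,6.4],-0.37,-1],[[-38.9,-11.8,7.4],-0.44,-1],[[-44.7,-13.6,8.1],-0.5,-1]]'; python3 -m inch '[[[0,0,0],0,-1],[[0,0,0],0,-1],[[0,0,0],0,-1],[[0,0,0],0,-1],[[0,0,0],0,-1],[[0,0,0],0,-1],[[0,0,0],0,-1],[[0,0,0],0,-1]]'
python3 - <<'E'
from h import *
save('wrist','w1.png',None,1.5)
s=state();print(s['ee_pos'],s['orientation'],s['joint_positions'],s['wrist_force'])
def w(h,z=58,p=(544.9,183.7,np.radians(12.1))): c,s=np.cos(p[2]),np.sin(p[2]);return [p[0]+c*h[0]-s*h[1],p[1]+s*h[0]+c*h[1],z]
for h in[(49,44),(49,-44),(-16,-44),(-16,44),(-5,0)]: print(h,proj('wrist',w(h))*1.5)
print(spot_in('wrist','hatch_pad'))
E
```

```text
time_s: 1.4
ee_pos: [547.5, 183.0, 149.8]
orientation: [180.0, -0.0, -171.7]
wrist_force: [0.2, 1.1, -0.4]
opening: 0.0
time_s: 2.4
ee_pos: [546.2, 184.4, 150.3]
orientation: [-180.0, -0.0, -171.9]
wrist_force: [0.1, 0.6, 0.5]
opening: 0.001
[546.17872511 184.37382205 150.29108112] [-1.79999554e+02 -2.79098345e-03 -1.71855798e+02] [1.86531277e+01 2.49623401e+01 3.97308853e+00 6.90135740e+01
 7.01610364e-05 1.05089252e+01] [1.31462395 0.56349921 0.21569356]
(49, 44) [454.32544254 356.89725489]
(49, -44) [313.53677844 365.46334885]
(-16, -44) [300.45847839 265.39783016]
(-16, 44) [452.6745585  255.34293169]
(-5, 0) [377.60573253 278.58991632]
[{'rect': [201.3, 172.0, 308.0, 243.0], 'confidence': 0.97}]
```

View pics/w1.png

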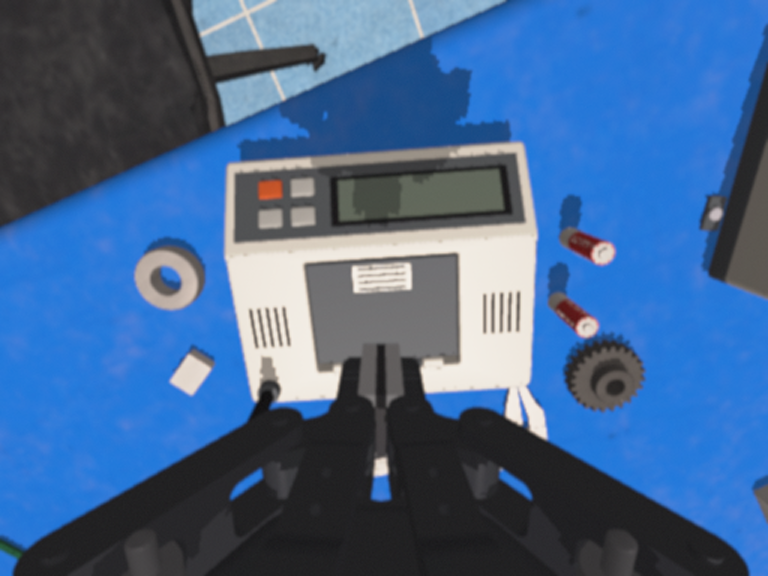

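The wrist view shows the shut hatch, with front corners at about (305,265) and (458,254) and the pad at (381,278). These lie within 3 mm of the prediction. I descend to just above the pad.

```bash
python3 -m inch '[[[0.1,0,2],-0.03,-1],[[0.2,0,4.5],-0.06,-1],[[0.2,0,6.5],-0.06,-1],[[0.2,0,7.8],-0.06,-1],[[0.2,0,8.5],-0.06,-1],[[0.2,0,8.9],-0.06,-1],[[0.2,0,8.9],-0.06,-1],[[0.2,0,8.9],-0.06,-1]]'; python3 -c "
from h import *
s=state();print(s['ee_pos'],s['wrist_force'])"
```

```text
time_s: 3.5
ee_pos: [544.7, 184.3, 62.0]
orientation: [180.0, 0.1, -168.4]
wrist_force: [0.4, -0.8, -0.3]
opening: -0.002
[544.68458347 184.29004671  61.98742275] [ 0.37481802 -0.76556192 -0.33905665]
```

```bash
python3 -m inch '[[[0,0,0.2],0,-1],[[0,0,0.35],0,-1],[[0,0,0.45],0,-1],[[0,0,0.55],0,-1],[[0,0,0.6],0,-1],[[0,0,0.65],0,-1],[[0,0,0.65],0,-1],[[0,0,0.65],0,-1]]'; python3 -c "
from h import *
s=state();print(s['ee_pos'],s['wrist_force'])"
```

```text
time_s: 4.5
ee_pos: [544.4, 184.2, 54.9]
orientation: [180.0, 0.0, -168.4]
wrist_force: [0.4, 0.2, 2.5]
opening: -0.0
[544.38371703 184.18351735  54.88308882] [0.35758288 0.15925873 2.4938754 ]
```

```bash
python3 -m inch '[[[0,0,0.03],0,-1],[[0,0,0.05],0,-1],[[0,0,0.05],0,-1],[[0,0,-5],0,-1],[[0,0,-10],0,-1],[[0,0,-15],0,-1],[[0,0,-15],0,-1],[[0,0,-15],0,-1]]'; python3 - <<'E'
from h import *
s=state();print(s['ee_pos'],s['wrist_force'])
save('wrist','w2.png')
save('scene','s2.png',(215,160,345,290),4)
E
```

```text
time_s: 5.5
ee_pos: [543.5, 183.9, 203.8]
orientation: [-180.0, -0.1, -168.4]
wrist_force: [-1.0, 0.0, 0.3]
opening: 0.003
[543.51193734 183.9027489  203.84278334] [-1.04319973  0.02722849  0.26837532]
```

View pics/w2.png

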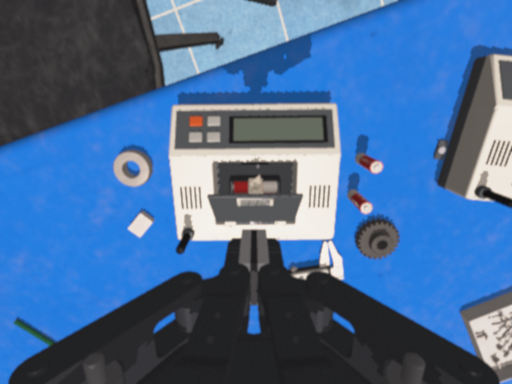

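The hatch has popped up by itself: its front edge is at about row 195 in the wrist view, and the cells show in the tray. I move to in front of it, left of the tongue, then down.

```bash
python3 -m inch '[[[1.5,1.5,0],0,-1],[[2.8,2.7,0],0,-1],[[2.8,2.7,0],0,-1],[[2.8,2.7,3],0,-1],[[2.8,2.7,6],0,-1],[[2.8,2.7,8.5],0,-1],[[2.8,2.7,9.8],0,-1],[[2.8,2.7,10.2],0,-1]]'; python3 - <<'E'
from h import *
s=state();print(s['ee_pos'],s['wrist_force'])
save('scene','s3.png',(215,160,345,290),4.5)
E
```

```text
time_s: 6.6
ee_pos: [511.2, 204.7, 102.1]
orientation: [-180.0, -0.1, -168.4]
wrist_force: [0.6, 0.1, -0.0]
opening: 0.002
[511.23362434 204.6680616  102.09830489] [ 0.57165882  0.14948056 -0.00714848]
```

View pics/s3.png

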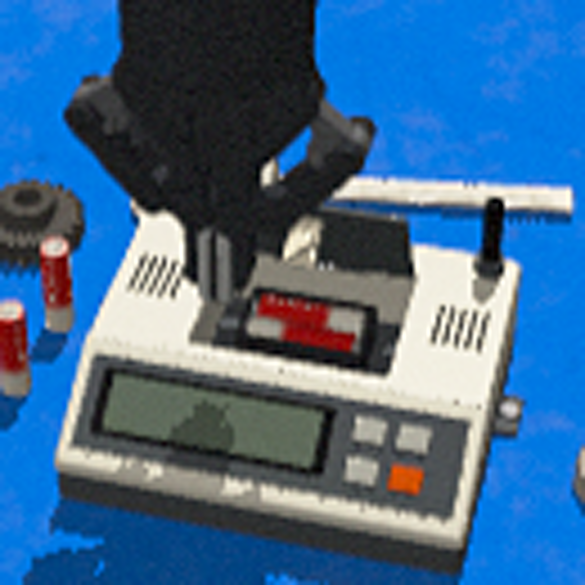

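The scene view shows the hatch standing open at about (340,240), with the fingers in front of its left half and clear of the tongue at (300,240). I push it back.

```bash
python3 -m inch '[[[-1.5,0,0],0,-1],[[-2.8,0,0],0,-1],[[-3.5,0,0],0,-1],[[-4.1,0,0],0,-1],[[-4.7,0,0],0,-1],[[-5.2,0,0],0,-1],[[-5.7,0,0],0,-1],[[-6,0,0],0,-1]]'; python3 -c "
from h import *
s=state();print(s['ee_pos'],s['wrist_force'])"
```

```text
time_s: 7.65
ee_pos: [570.4, 217.0, 102.7]
orientation: [-180.0, -0.0, -168.4]
wrist_force: [-0.7, -0.3, 0.6]
opening: 0.0
[570.35954638 217.02626195 102.73529886] [-0.70331991 -0.28294208  0.58917942]
```

```bash
python3 -m inch '[[[-0.4,0,0],0,-1],[[-0.7,0,0],0,-1],[[-0.9,0,0],0,-1],[[-1.1,0,0],0,-1],[[-1.2,0,0],0,-1],[[-1.3,0,0],0,-1],[[-1.4,0,0],0,-1],[[-1.4,0,0],0,-1]]'; python3 - <<'E'
from h import *
s=state();print(s['ee_pos'],s['wrist_force'])
save('scene','s4.png',(215,160,345,290),4.5)
E
```

```text
time_s: 8.65
ee_pos: [583.8, 219.8, 102.7]
orientation: [-180.0, -0.0, -168.4]
wrist_force: [-0.3, 0.7, -0.8]
opening: -0.002
[583.80974419 219.78786236 102.68172861] [-0.3494884   0.6971589  -0.84913791]
```

View pics/s4.png

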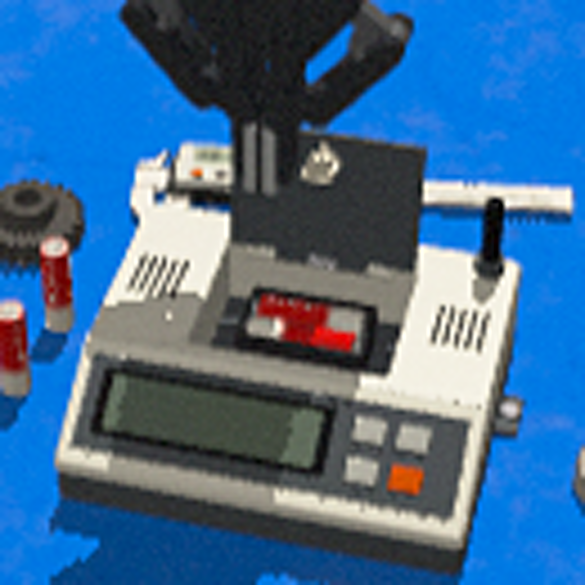

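The hatch is now about upright or a little past, and no stop force shows yet. I carry on in small steps.

```bash
python3 -m inch '[[[-0.15,0,0],0,-1],[[-0.3,0,0],0,-1],[[-0.4,0,0],0,-1],[[-0.5,0,0],0,-1],[[-0.6,0,0],0,-1],[[-0.65,0,0],0,-1],[[-0.7,0,0],0,-1],[[-0.7,0,0],0,-1]]'; python3 - <<'E'
from h import *
s=state();print(s['ee_pos'],s['wrist_force'])
E
```

```text
time_s: 9.7
ee_pos: [589.7, 221.0, 102.6]
orientation: [-180.0, -0.1, -168.4]
wrist_force: [-4.7, -1.1, 1.8]
opening: 0.003
[589.66795927 220.98168505 102.62415426] [-4.69252145 -1.11090851  1.76897887]
```

```bash
python3 -m inch '[[[-0.05,0,0],0,-1],[[-0.1,0,0],0,-1],[[-0.15,0,0],0,-1],[[-0.2,0,0],0,-1],[[-0.2,0,0],0,-1],[[-0.2,0,0],0,-1],[[-0.2,0,0],0,-1],[[-0.2,0,0],0,-1]]'; python3 - <<'E'
from h import *
s=state();print(s['ee_pos'],s['wrist_force'])
E
```

```text
time_s: 10.7
ee_pos: [589.9, 221.0, 102.5]
orientation: [-180.0, -0.3, -168.4]
wrist_force: [-8.9, -2.7, 4.8]
opening: 0.002
[589.93244272 221.02570129 102.54008757] [-8.91880576 -2.68223552  4.78310269]
```

The TCP stops while the force climbs to 9 N, so the hatch is at its stop. I back off and go up.

```bash
python3 -m inch '[[[0.8,0,0],0,-1],[[2.5,0,0],0,-1],[[5,0,0],0,-1],[[7,0,-2],0,-1],[[8,0,-6],0,-1],[[8,0,-10],0,-1],[[8,0,-12],0,-1],[[8,0,-12],0,-1]]'; python3 - <<'E'
from h import *
s=state();print(s['ee_pos'],s['wrist_force'])
save('scene','s5.png',(215,160,345,290),4.5)
E
```

```text
time_s: 11.7
ee_pos: [516.3, 206.3, 225.3]
orientation: [179.9, 0.4, -168.4]
wrist_force: [-0.7, -0.2, 0.7]
opening: 0.003
[516.33666437 206.29357758 225.32285177] [-0.66014383 -0.24991807  0.65374   ]
```

View pics/s5.png

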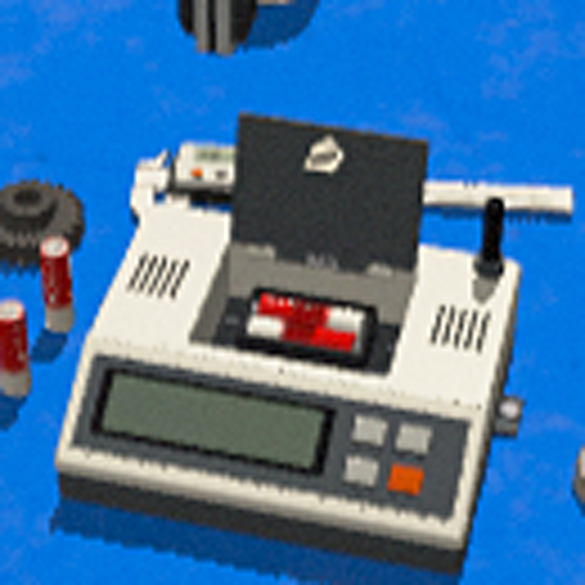

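The hatch stays open with the fingers off. I check its angle from the edge pixels, tip corners (238,113) and (428,140) in the crop.

```bash
python3 - <<'E'
from h import *
def w(h,z,p=(544.9,183.7,np.radians(12.1))): c,s=np.cos(p[2]),np.sin(p[2]);return [p[0]+c*h[0]-s*h[1],p[1]+s*h[0]+c*h[1],z]
for a in(1.4,1.55,1.65,1.75,1.85):
    print(a,[np.round((proj('scene',w((52-68*np.cos(a),y),57+68*np.sin(a)))-[215,160])*4.5) for y in(44,-44)])
print([np.round((proj('scene',w((x,y),58))-[215,160])*4.5) for x in(-16,49) for y in(44,-44)])
E
```

```text
1.4 [array([224., 144.]), array([419., 175.])]
1.55 [array([230., 129.]), array([424., 159.])]
1.65 [array([234., 120.]), array([427., 150.])]
1.75 [array([237., 113.]), array([429., 143.])]
1.85 [array([241., 107.]), array([432., 137.])]
[array([192., 337.]), array([387., 372.]), array([230., 245.]), array([416., 277.])]
```

```bash
python3 -c "
from h import *
s=state();print(s['time_s'],s['dq'].round(2),s['wrist_force'].round(1));print(finish_job())"
```

```text
11.75 [ 0.08  1.62 -2.31  0.1   0.06 -0.03] [ 0.4 -0.7 -0.2]
the job is handed in; nothing more can be done
None
```

The battery hatch on the nearer readout is open and laid back at its stop, and I handed the job in at 11.75 s. `finish_job` gives no verdict.

- **Pick:** I took the readout 578 mm from the base. The look-alike was 659 mm away.
- **Press:** One light press at the pad, about 3 mm deep, with 2.5 N at the last reading before a final 0.5 mm. After I lifted the fingers, the wrist picture showed the hatch popped up by itself.
- **Push back:** I pushed with the shut fingers left of the tongue. The tool stopped moving as the force rose to about 9 N, which I took as the stop.
- **Last checks:** After backing off, the hatch stayed open. The tip corners in the picture fit an angle of about 1.77 rad; the stop is given as 1.85 and the limit is 1.65, and the picture is good to perhaps 0.05. In the last picture the old cells still lie in the tray, and the fresh cells, caliper and gear look unmoved. The ring is only partly in that crop and the block is outside it; both stayed well clear of the arm's path.
- **Not checked:** I did not measure the hatch's speed or compare two pictures to confirm it was at rest. At hand-in the wrist force was only sensor noise (under 1 N), with the tool at about 225 mm height and the arm still settling at about 2 degrees/s.

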